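# Press a reference tile down on the sprung sample stage and hold it for a scan

## Robot

A 6-joint arm with a two-finger parallel gripper is mounted at the origin on the work surface. World frame = base frame: x ahead of the robot, y to its left, z up, the work surface at z = 0. Lengths are in mm, angles in rad, forces in N, time in s.
With the tool pointing down it reaches from about 275 to 1000 mm from the base axis. Payload 8.4 kg.
Tool frame: the origin (TCP) lies midway between the tips of the shut fingers; the grasp point (between the pads) lies r.grasp_offset behind it (r.grasp_offset is the distance from the TCP to the grasp point, in mm); z points along the fingers, y is the direction in which the jaws open and shut (so a half turn about z gives the same grasp; the last joint's range is limited). The gripper opens to 85 mm and grips with 20 to 120 N. Pads are 22 mm wide; open, the fingers measure 114 mm over their backs; the gripper's body (76 mm by 85 mm) begins 54 mm behind the grasp point. The pads swing forward as they close: fully open they stand 13 mm farther back than shut.
Start: joints at [-1.224, 0.353, 1.633, -0, 1.155, -0.002], TCP at [213.605, -587.368, 231.281] pointing down, gripper open.
Joint ranges: [-2.63, 2.63], [-0.92, 2.1], [0.06, 2.66], [-1.3, 4.44], [0, 2.69], [-3.02, 3.02]. Speed limits (rad/s): [2.22, 2.22, 2.79, 3.14, 3.14, 3.14].

## Interface

Orientations are given as [roll, pitch, yaw] about the fixed x, y, z axes, in that order (R = Rz(yaw) Ry(pitch) Rx(roll)).
In Python, from rig import r gives the robot as it stands.
- The arm moves only by the tool jog_arm, never from a script. Its argument "series" is a list that holds one entry, the list of rows, each a list of 7 numbers: the shift along the tool's x, y, z in cm, then the turn, a rotation vector about the tool's x, y, z in degrees, then the finger opening in cm, from 0 to 8.54. A call has 1 to 5 rows; each row is the pose to reach, as a shift and turn from the pose commanded when the call began, along the tool's axes at that moment; what a row does not reach only later rows make up. A row lasts 1/8 s, in which the tool goes at most 62.5 mm and 10.7 degrees, less where a joint would pass 70% of its speed; a pose out of reach is approached as far as the arm can. A call with a gripper value outside its range is refused whole. The fingers move at their own pace and stop on an object; "newtons" is the grip in N (left out, the last holds). Time passes only in rows, so rows that repeat a pose let the fingers close. It gives the time, the measured TCP pose, the force and the opening at its end, in the units of the state.
- r.sense(): the state, without advancing time (a new reading comes with each control period).
- r.grab_frame(name): name is "side" or "top"; returns the picture (480x640x3 uint8, red, green, blue); there is no depth.
- r.calibration(name): a dict with "mtx" (3x3 intrinsics, pixels), "origin" and "attitude" of the camera in the world. Camera axes: x right, y down, z forward; pixel columns grow to the right and rows downward; lengths in mm; the calibration is good to about 2 mm. A picture is of the moment at which its call begins. calibration takes no time and is no camera call.
- r.sign_off(): hands the job in, once; it reports no verdict.
The state is a dict: "clock": time; "qpos": joint angles; "qvel": joint speeds; "joint_efforts": joint torques, N m; "eef_pos": TCP position; "tcp_rot": TCP orientation; "contact_force": force on the tool from outside, world axes, zero at the start; "wrist_torque": the same for the moment, N m; "opening": opening from 0.0 (shut) to 1.0 (fully open).
Only numpy, scipy, OpenCV 4.12 (cv2) and the standard library are available. Lean on these libraries where they do the work, as an engineer would, in place of code of your own. Each camera call takes 0.05 s, during which the arm holds its last target.

## Task

Take the oblong white ceramic tile from the bench and lay it level (do not drop it) on the sprung platform on top of the red spectrometer, between the locating pins, and let go of it. Then press it straight down with the fingertips, against the spring, until the tile sits flush on the aluminium deck all round, and finish while still holding it pressed there, firmly but without forcing it. Leave all the other things where they are.

Things in the scene. Friction and masses are not known exactly. Their poses are not given: they have to be found in the camera images.
- tile_center (a point): The tile to use: a plain oblong white ceramic tile, 80 x 44 x 14 mm (x, y, z), about 0.08 to 0.15 kg, lying flat on the bench at the start. This point is its very centre, 7 mm above its underside; x runs along its 80 mm length, y across its 44 mm width (grip it across y), z up.
- stop_face (a point): Centre of the opening (50 x 32 mm) in the aluminium deck on top of the red spectrometer (240 x 260 mm, fixed; its place and turn vary), at the height of the deck's upper face, 102 mm above the bench. That face is the hard stop. x runs along the long side of deck, opening and tile seat (the tile's length goes along x, either way round), y across, z up.
- platform (a point): Centre of the upper face of the steel platform (46 x 28 mm) on the sprung plunger in that opening. Free, it stands 10 mm above the deck; pressed level with the deck, a tile on it rests on the deck.
- plunger (a joint): How far the platform is pushed down, in m: 0 free, 0.010 when the tile on it meets the deck. Spring: about 4 N to start it, 8 N at 0.010; it rises by itself when the push ends. A push of 12 to 20 N holds the tile firmly on the deck; more than 60 N on deck or platform is forcing it.
- deck: The aluminium deck, 130 x 90 mm, origin under its centre, 12 mm below its upper face. Eight upright steel pins, 6 mm thick, 20 mm tall (last 7 mm tapered), frame the tile's seat: at x = +-46, y = +-12 mm and at x = +-32, y = +-28 mm, with 3 mm play all round the tile. Between the side pins it is clear for fingers that grip the tile across its width.
- square_tile: A square white ceramic tile 56 x 56 x 14 mm, lying on the bench: not the one to use. Origin at the centre of its underside.
- disc_center (a point): Centre of a round white ceramic disc, 60 mm in diameter, 14 mm thick, lying on the bench: not the one to use.
- bottle_a: White bottle with a yellow cap, 64 mm in diameter, 130 mm tall, standing on the bench; origin at the centre of its underside.
- bottle_b: Brown glass jar, 50 mm in diameter, 100 mm tall, standing on the bench; origin at the centre of its underside.
- beaker: Glass beaker, 70 mm in diameter, 85 mm tall, standing on the bench; origin at the centre of its underside.
- dish: Shallow glass dish, 90 mm in diameter, 16 mm tall, on the bench; origin at the centre of its underside.
- screwdriver: Screwdriver with a blue handle, 190 mm long, lying on the bench along its own x.
Mind the look-alikes: they are no part of the job. Leave any black or blue look-alike of the part that bears tile_center alone.

How it is judged:
By the outcome, as a careful person would: the job done as asked, in the order asked, and still so for the second after the job is handed in, while the arm keeps its last pose, push and grip.
It also fails if it takes over 58 s, if anything falls off the work surface, if the arm or the gripper's body presses on something with over 40 N, if the wrist force passes 120 N, or if a joint passes its speed limit or range.

## Working session

There is one attempt and no reset: what is moved stays moved. The work goes in short steps, Python scripts to look and compute and a tool call to move; the robot and the scene stay as the last step left them, time stands still between calls to the robot, and variables do not carry over. Pictures are saved under pics/ and viewed, and the job is handed in when it is done.

Besides the shell and the picture viewer there is one more tool, called after "Request:" by a JSON object that holds its "fn" and its "kwargs", one argument or row to a line. jog_arm: Moves the arm, as the interface text tells. Its arguments: {"type":"object","properties":{"series":{"type":"array","items":{"type":"array","items":{"type":"array","items":{"type":"number"}}}},"newtons":{"type":"number"}},"required":["series"]}

```bash
mkdir -p pics; ls
python3 - <<'E'
from rig import r
import cv2,numpy as np
s=r.sense(); print(s, r.grasp_offset)
for n in("side","top"):
    im=r.grab_frame(n); cv2.imwrite(f"pics/{n}0.png",im[:,:,::-1])
    print(n,r.calibration(n))
E
```

```text
pics
{'clock': 0.0, 'qpos': array([-1.22440815e+00,  3.53648298e-01,  1.63413756e+00,  2.50071649e-05,
        1.15518780e+00, -2.41314388e-03]), 'qvel': array([-2.36992305e-03, -1.52883418e-03,  1.40187146e-03, -1.53004891e-04,
       -1.60759529e-05,  1.59702449e-03]), 'joint_efforts': array([-1.89687511e-03, -6.05255771e+01, -3.42065012e+01, -2.03396730e-04,
        9.62781633e-03, -5.79021162e-05]), 'eef_pos': array([ 213.44593   , -586.91865666,  230.56011703]), 'tcp_rot': array([-3.14021171e+00, -2.61968439e-05,  3.48791186e-01]), 'contact_force': array([0.4537542 , 0.63773906, 1.1088474 ]), 'wrist_torque': array([-0.00478344,  0.00793814, -0.01185484]), 'opening': 0.9975431065294016} 18.700000000000003
side {'mtx': array([[496.11237421,   0.        , 322.17014017],
       [  0.        , 496.11237421, 241.92429697],
       [  0.        ,   0.        ,   1.        ]]), 'origin': array([144.99697444, 746.35662228, 947.51276185]), 'attitude': array([-2.40417837,  0.00931111, -2.60562393])}
top {'mtx': array([[569.97763139,   0.        , 322.40184157],
       [  0.        , 569.97763139, 238.52546508],
       [  0.        ,   0.        ,   1.        ]]), 'origin': array([ 335.52665676,  100.10365569, 1184.32161839]), 'attitude': array([-2.9560918 , -0.00998117, -1.55070647])}
```

View pics/top0.png

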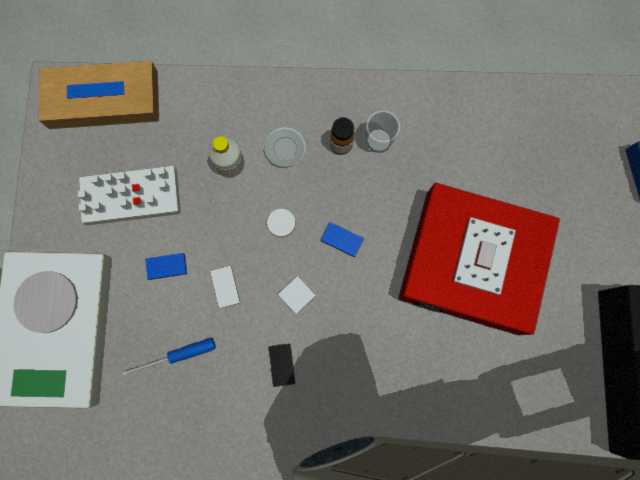

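View pics/side0.png

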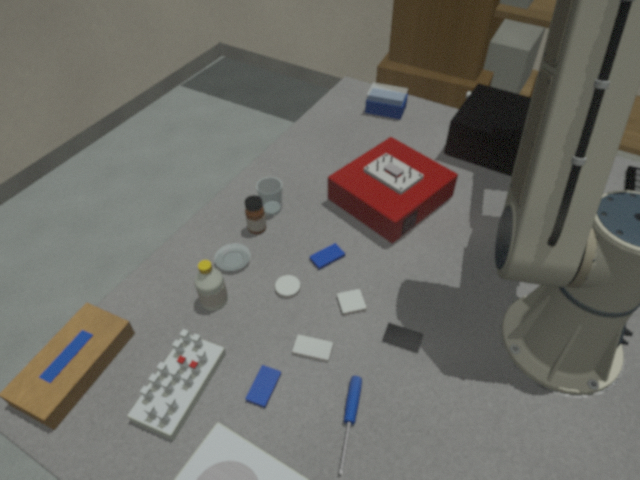

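The top view shows the oblong white tile near (225,287), the square tile near (297,295), the disc near (281,222) and the deck near (486,256). I'll enlarge both.

Run:
```python
import cv2
im=cv2.imread("pics/top0.png"); si=cv2.imread("pics/side0.png")
a=cv2.resize(im[255:315,195:255],None,fx=8,fy=8,interpolation=cv2.INTER_CUBIC)
b=cv2.resize(im[210:300,446:526],None,fx=6,fy=6,interpolation=cv2.INTER_CUBIC)
cv2.imwrite("pics/ct.png",a);cv2.imwrite("pics/cd.png",b)
cv2.imwrite("pics/cs.png",cv2.resize(si[145:205,355:435],None,fx=8,fy=8,interpolation=cv2.INTER_CUBIC))
cv2.imwrite("pics/cst.png",cv2.resize(si[320:370,280:345],None,fx=8,fy=8,interpolation=cv2.INTER_CUBIC))
```

```text
(no output)
```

View pics/ct.png

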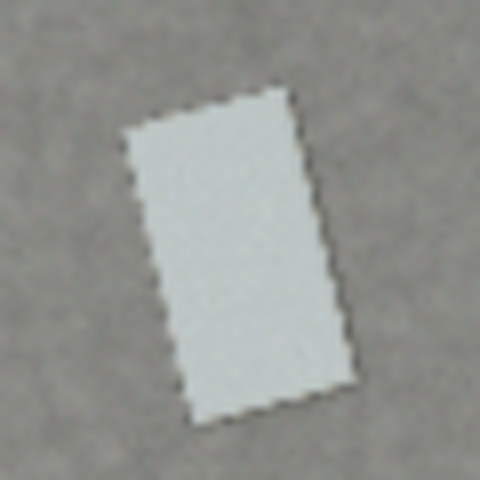

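View pics/cd.png

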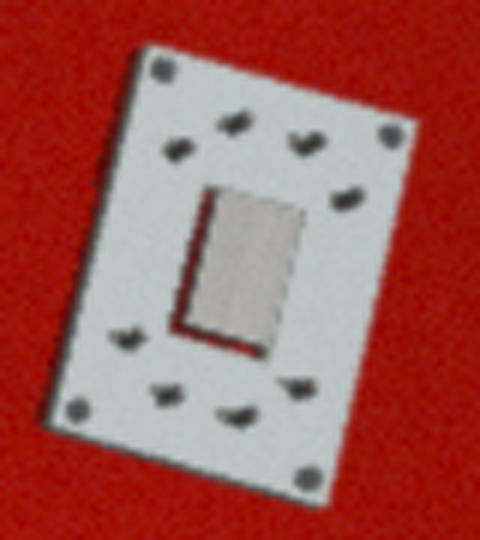

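View pics/cs.png

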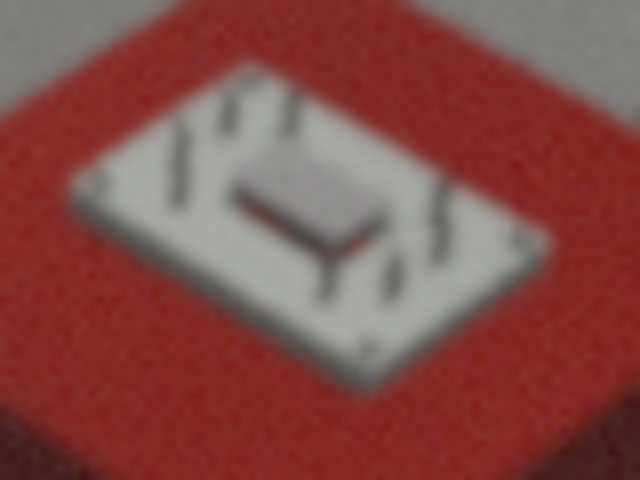

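View pics/cst.png

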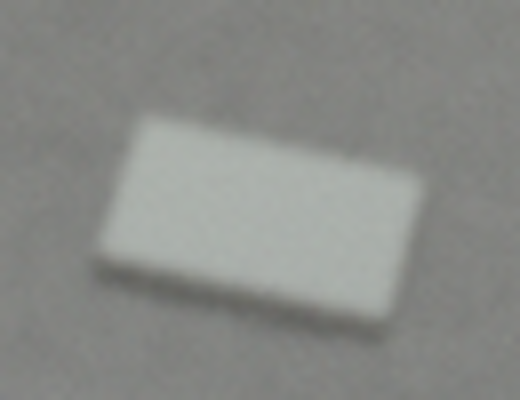

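```bash
cat > h.py <<'E'
from rig import r
import numpy as np,cv2
from scipy.spatial.transform import Rotation as Ro
def cam(n):
    c=r.calibration(n); return c["mtx"],np.array(c["origin"]),Ro.from_euler('xyz',c["attitude"]).as_matrix()
def back(n,px,z):
    K,o,R=cam(n); px=np.atleast_2d(px)
    d=(R@np.linalg.inv(K)@np.c_[px,np.ones(len(px))].T).T
    return o+d*((z-o[2])/d[:,2])[:,None]
def proj(n,P):
    K,o,R=cam(n); q=(K@R.T@(np.atleast_2d(P)-o).T).T; return q[:,:2]/q[:,2:]
def uncrop(p,x0,y0,f): return (np.array(p,float)+.5)/f-.5+[x0,y0]
def rect(P):  # corners in order
    c=P[:,:2].mean(0); e=[np.linalg.norm(P[(i+1)%4]-P[i]) for i in range(4)]
    k=0 if e[0]+e[2]>e[1]+e[3] else 1
    d=(P[k+1]-P[k])-(P[(k+3)%4]-P[(k+2)%4]); 
    return c.round(1),round(np.arctan2(d[1],d[0])%np.pi,4),np.round(e,1)
E
python3 - <<'E'
from h import *
T=uncrop([(124,130),(285,88),(355,381),(196,424)],195,255,8)
S=uncrop([(147,118),(425,182),(385,320),(100,255)],280,320,8)
D=uncrop([(147,46),(419,120),(327,506),(50,424)],446,210,6)
W=uncrop([(162,69),(391,135),(308,478),(78,410)],446,210,6)
E=uncrop([(250,63),(552,240),(368,380),(72,190)],355,145,8)
for a in(("top",T,14),("side",S,14),("top",D,102),("top",W,102),("side",E,102)):
    print(a[0],*rect(back(*a)))
E
```

```text
top [450.9 291.7] 0.2864 [42.6 78.1 41.6 78.3]
side [449.  291.9] 0.2776 [78.  42.6 77.8 43.3]
top [ 513.6 -220.4] 2.8722 [ 90.6 130.4  90.8 128.8]
top [ 513.8 -220.1] 2.8753 [ 76.4 116.   75.5 115.9]
side [ 510.6 -220.3] 2.8632 [131.1  95.3 129.4  93.6]
```

```bash
cat >> h.py <<'E'
def plan(xyz,yaw,n=1):
    s=r.sense(); R0=Ro.from_euler('xyz',s["tcp_rot"]); R1=Ro.from_euler('xyz',[np.pi,0,yaw])
    print("clk",s["clock"],"pos",s["eef_pos"].round(2),"rot",s["tcp_rot"].round(4),"F",s["contact_force"].round(2),"op",round(s["opening"],3))
    print("shift cm",(R0.inv().apply(np.array(xyz)-s["eef_pos"])/10).round(2),"turn deg",np.degrees((R0.inv()*R1).as_rotvec()).round(2))
E
python3 - <<'E'
from h import *
plan([450.3,291.8,200],0.283)
E
```

```text
clk 0.1 pos [ 213.47 -586.96  230.63] rot [-3.1404 -0.      0.3488] F [-0.19  0.22  0.06] op 1.001
shift cm [ 52.29 -74.49   3.16] turn deg [-0.07  0.    3.77]
```

Request:
{"fn": "jog_arm", "kwargs": {
  "series": [
    [[52.3, -74.5, 2, 0, 0, 3.8, 6.2], [52.3, -74.5, 2, 0, 0, 3.8, 6.2], [52.3, -74.5, 2, 0, 0, 3.8, 6.2], [52.3, -74.5, 2, 0, 0, 3.8, 6.2], [52.3, -74.5, 2, 0, 0, 3.8, 6.2]]
  ],
  "newtons": 40
}}

```text
clock: 0.72
eef_pos: [294.9, -283.8, 224.2]
tcp_rot: [-3.142, -0.0, 0.282]
contact_force: [-0.1, -0.0, -0.3]
opening: 0.724
```

Run:
```python
from h import *
plan([450.3,291.8,200],0.283)
```

```text
clk 0.725 pos [ 294.94 -283.78  224.23] rot [-3.1415e+00 -2.0000e-04  2.8180e-01] F [-0.07 -0.04 -0.33] op 0.724
shift cm [ 30.93 -50.97   2.43] turn deg [-0.   -0.01 -0.07]
```

Request:
{"fn": "jog_arm", "kwargs": {
  "series": [
    [[30.9, -51, 2, 0, 0, 0, 6.2], [30.9, -51, 2, 0, 0, 0, 6.2], [30.9, -51, 2, 0, 0, 0, 6.2], [30.9, -51, 2, 0, 0, 0, 6.2], [30.9, -51, 2, 0, 0, 0, 6.2]]
  ]
}}

```text
clock: 1.35
eef_pos: [376.0, 18.0, 214.1]
tcp_rot: [3.141, -0.001, 0.283]
contact_force: [1.5, -0.2, 0.2]
opening: 0.727
```

Run:
```python
from h import *
plan([450.3,291.8,120],0.283)
```

```text
clk 1.35 pos [376.02  17.95 214.07] rot [ 3.1412e+00 -8.0000e-04  2.8250e-01] F [ 1.53 -0.23  0.21] op 0.727
shift cm [ 14.76 -24.23   9.41] turn deg [ 0.02 -0.05 -0.03]
```

Request:
{"fn": "jog_arm", "kwargs": {
  "series": [
    [[14.8, -24.2, 9.4, 0, 0, 0, 6.2], [14.8, -24.2, 9.4, 0, 0, 0, 6.2], [14.8, -24.2, 9.4, 0, 0, 0, 6.2], [14.8, -24.2, 9.4, 0, 0, 0, 6.2], [14.8, -24.2, 9.4, 0, 0, 0, 6.2]]
  ]
}}

```text
clock: 1.98
eef_pos: [450.5, 291.9, 118.8]
tcp_rot: [3.141, 0.001, 0.284]
contact_force: [0.9, -0.5, 0.2]
opening: 0.727
```

Request:
{"fn": "jog_arm", "kwargs": {
  "series": [
    [[0, 0, 0, 0, 0, 0, 6.2], [0, 0, 0, 0, 0, 0, 6.2]]
  ]
}}

```text
clock: 2.22
eef_pos: [449.9, 289.0, 119.5]
tcp_rot: [3.141, 0.002, 0.283]
contact_force: [-0.8, -0.4, 0.7]
opening: 0.726
```

Run:
```python
from h import *
plan([450.3,291.8,30],0.283)
im=r.grab_frame("side");cv2.imwrite("pics/s1.png",cv2.resize(im[250:400,220:420,::-1],None,fx=4,fy=4,interpolation=cv2.INTER_CUBIC))
print(proj("side",[450.3,291.8,14]))
```

```text
clk 2.225 pos [449.86 289.01 119.54] rot [3.1409e+00 1.5000e-03 2.8310e-01] F [-0.79 -0.39  0.68] op 0.726
shift cm [ 0.13 -0.26  8.95] turn deg [0.04 0.09 0.  ]
[[312.0171031  346.48207868]]
```

View pics/s1.png

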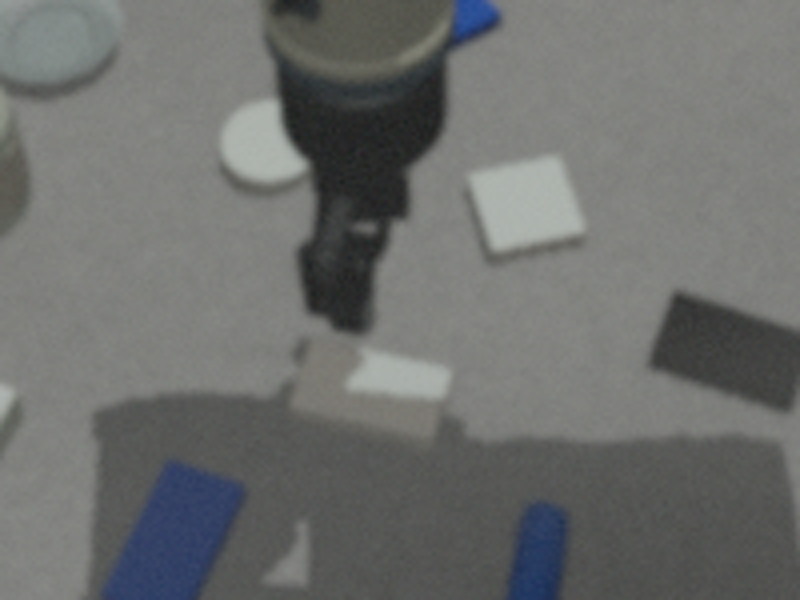

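The side view shows both fingers above the tile: tips near crop (340,320), tile near (370,390). Next I descend.

Request:
{"fn": "jog_arm", "kwargs": {
  "series": [
    [[0.1, -0.2, 6, 0, 0, 0, 6.2], [0.1, -0.2, 9, 0, 0, 0, 6.2], [0.1, -0.2, 9, 0, 0, 0, 6.2], [0.1, -0.2, 9, 0, 0, 0, 6.2]]
  ]
}}

```text
clock: 2.78
eef_pos: [451.8, 291.6, 31.4]
tcp_rot: [-3.141, -0.002, 0.282]
contact_force: [0.2, -0.7, 1.1]
opening: 0.728
```

Run:
```python
from h import *
plan([450.3,291.8,3],0.283)
im=r.grab_frame("side");cv2.imwrite("pics/s2.png",cv2.resize(im[300:400,260:390,::-1],None,fx=6,fy=6,interpolation=cv2.INTER_CUBIC))
print((proj("side",[[450.3,291.8,14],[450,290,30]])-[260,300])*6)
```

```text
clk 2.775 pos [451.8  291.63  31.41] rot [-3.1412e+00 -1.6000e-03  2.8160e-01] F [ 0.19 -0.72  1.13] op 0.728
shift cm [-0.14 -0.06  2.84] turn deg [-0.02 -0.09 -0.08]
[[312.10261863 278.89247209]
 [314.38874002 251.9143    ]]
```

View pics/s2.png

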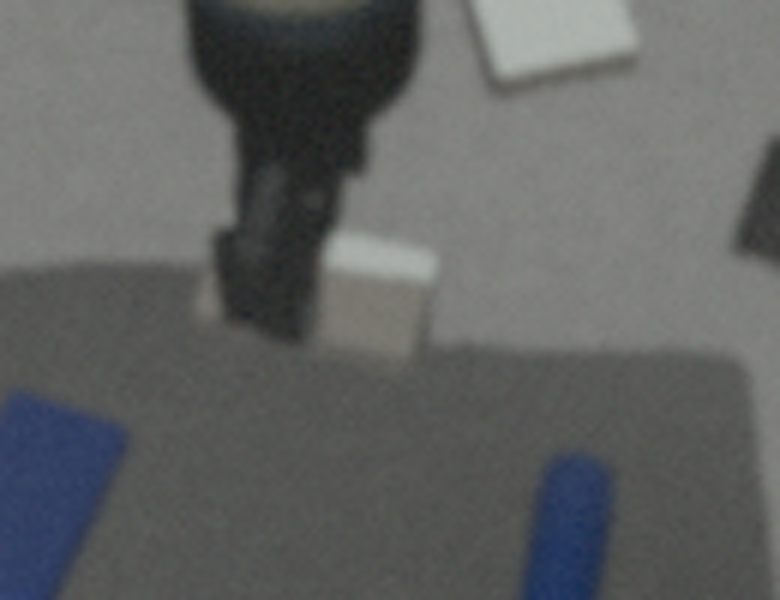

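The fingers straddle the tile: near finger around crop (268,320), tile spanning about 200 to 425.

Request:
{"fn": "jog_arm", "kwargs": {
  "series": [
    [[-0.1, 0, 1.5, 0, 0, 0, 6.2], [-0.1, 0, 2.5, 0, 0, 0, 6.2], [-0.1, 0, 2.8, 0, 0, 0, 6.2], [-0.1, 0, 2.8, 0, 0, 0, 6.2]]
  ]
}}

```text
clock: 3.32
eef_pos: [449.8, 291.4, 1.6]
tcp_rot: [3.141, 0.001, 0.283]
contact_force: [-0.3, 0.3, 0.3]
opening: 0.726
```

Run:
```python
from h import *
plan([450.3,291.8,3],0.283)
im=r.grab_frame("side");cv2.imwrite("pics/s3.png",cv2.resize(im[300:400,260:390,::-1],None,fx=6,fy=6,interpolation=cv2.INTER_CUBIC))
```

```text
clk 3.325 pos [449.81 291.45   1.57] rot [3.1414e+00 7.0000e-04 2.8260e-01] F [-0.27  0.34  0.28] op 0.726
shift cm [ 0.06 -0.02 -0.14] turn deg [ 0.01  0.04 -0.02]
```

View pics/s3.png

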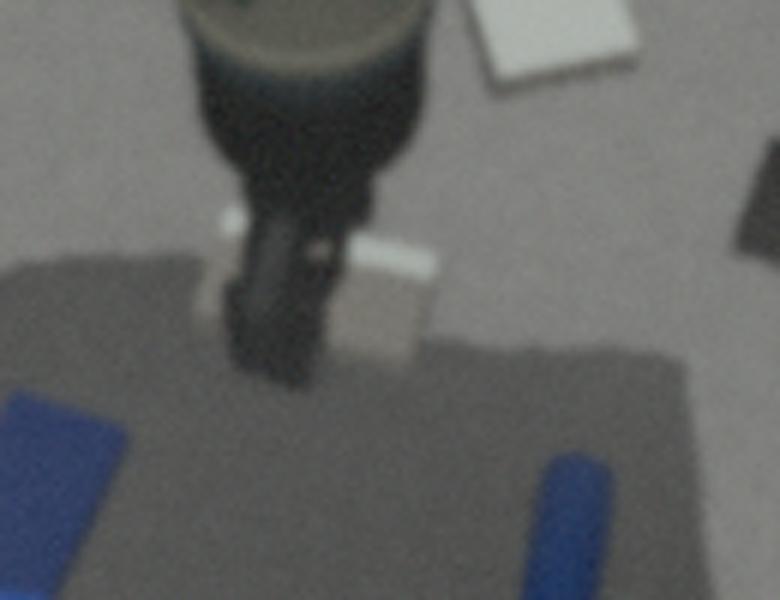

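Finger centre is now about crop x 278, against about 284 expected, so it is central enough. I close here.

Request:
{"fn": "jog_arm", "kwargs": {
  "series": [
    [[0, 0, -0.1, 0, 0, 0, 3.6], [0, 0, -0.1, 0, 0, 0, 3.6], [0, 0, -0.1, 0, 0, 0, 3.6], [0, 0, -0.1, 0, 0, 0, 3.6], [0, 0, -0.1, 0, 0, 0, 3.6]]
  ],
  "newtons": 40
}}

```text
clock: 4.0
eef_pos: [450.2, 291.7, 3.5]
tcp_rot: [-3.141, -0.001, 0.282]
contact_force: [-1.3, -1.0, 5.0]
opening: 0.498
```

Run:
```python
from h import *
plan([449.8,291.4,160],0.283)
```

```text
clk 4.0 pos [450.24 291.69   3.45] rot [-3.1414e+00 -6.0000e-04  2.8250e-01] F [-1.34 -1.    5.05] op 0.498
shift cm [-4.000e-02  1.000e-02 -1.565e+01] turn deg [-0.01 -0.03 -0.03]
```

Request:
{"fn": "jog_arm", "kwargs": {
  "series": [
    [[0, 0, -0.3, 0, 0, 0, 3.2], [0, 0, -0.3, 0, 0, 0, 3.2], [0, 0, -3, 0, 0, 0, 3.2], [0, 0, -3, 0, 0, 0, 3.2]]
  ]
}}

```text
clock: 4.5
eef_pos: [451.1, 292.2, 34.2]
tcp_rot: [-3.141, -0.003, 0.283]
contact_force: [0.6, -0.9, -1.6]
opening: 0.5
```

Run:
```python
from h import *
plan([513,-220.3,180],-0.269)
im=r.grab_frame("side");cv2.imwrite("pics/s4.png",cv2.resize(im[270:400,240:400,::-1],None,fx=4,fy=4,interpolation=cv2.INTER_CUBIC))
```

```text
clk 4.5 pos [451.09 292.21  34.17] rot [-3.1407e+00 -2.8000e-03  2.8250e-01] F [ 0.58 -0.87 -1.64] op 0.5
shift cm [ -8.3   50.93 -14.65] turn deg [-0.09 -0.15 31.6 ]
```

View pics/s4.png

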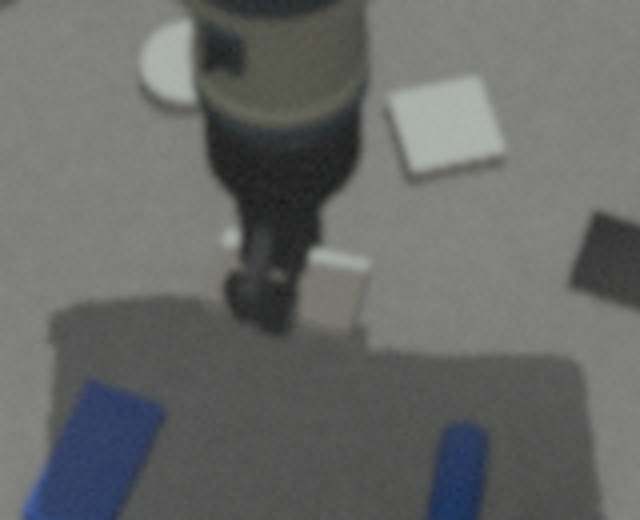

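The tile is lifted and held level (crop, around (290,285)). Next I raise it and carry it over.

Request:
{"fn": "jog_arm", "kwargs": {
  "series": [
    [[0, 0, -6, 0, 0, 0, 3.2], [0, 0, -12, 0, 0, 0, 3.2], [-1, 6, -15, 0, 0, 4, 3.2], [-2, 12, -15, 0, 0, 10, 3.2], [-3, 18, -15, 0, 0, 16, 3.2]]
  ]
}}

```text
clock: 5.18
eef_pos: [471.2, 110.2, 182.7]
tcp_rot: [-3.142, -0.001, 0.001]
contact_force: [0.7, -0.5, -1.7]
opening: 0.498
```

Run:
```python
from h import *
plan([513,-220.3,180],-0.269)
```

```text
clk 5.175 pos [471.17 110.2  182.75] rot [-3.1416e+00 -6.0000e-04  9.0000e-04] F [ 0.72 -0.46 -1.74] op 0.498
shift cm [ 4.15 33.05  0.28] turn deg [-1.000e-02 -4.000e-02  1.546e+01]
```

Request:
{"fn": "jog_arm", "kwargs": {
  "series": [
    [[0.7, 6, 0, 0, 0, 5, 3.2], [1.5, 12, 0, 0, 0, 10, 3.2], [2.2, 18, 0, 0, 0, 15.5, 3.2], [3, 24, 0, 0, 0, 15.5, 3.2], [3.7, 29, 0, 0, 0, 15.5, 3.2]]
  ]
}}

```text
clock: 5.8
eef_pos: [508.7, -180.4, 181.9]
tcp_rot: [-3.142, 0.001, -0.268]
contact_force: [-0.1, 0.6, -1.4]
opening: 0.502
```

Run:
```python
from h import *
plan([513,-220.3,160],-0.269)
```

```text
clk 5.8 pos [ 508.72 -180.38  181.87] rot [-3.1416e+00  1.0000e-03 -2.6820e-01] F [-0.07  0.64 -1.43] op 0.502
shift cm [1.47 3.74 2.19] turn deg [-0.    0.06  0.04]
```

Request:
{"fn": "jog_arm", "kwargs": {
  "series": [
    [[1, 2.5, 1, 0, 0, 0, 3.2], [1.4, 3.7, 1.7, 0, 0, 0, 3.2], [1.4, 3.7, 1.7, 0, 0, 0, 3.2], [1.4, 3.7, 1.7, 0, 0, 0, 3.2]]
  ]
}}

```text
clock: 6.3
eef_pos: [512.7, -216.4, 165.8]
tcp_rot: [-3.141, 0.001, -0.267]
contact_force: [-0.4, 0.5, -1.1]
opening: 0.5
```

Run:
```python
from h import *
plan([513,-220.3,160],-0.269)
for n,(x,y,w,h) in {"side":(340,110,110,100),"top":(440,200,110,110)}.items():
    im=r.grab_frame(n);cv2.imwrite(f"pics/{n}5.png",cv2.resize(im[y:y+h,x:x+w,::-1],None,fx=5,fy=5,interpolation=cv2.INTER_CUBIC))
```

```text
clk 6.3 pos [ 512.69 -216.41  165.79] rot [-3.1412e+00  7.0000e-04 -2.6660e-01] F [-0.44  0.48 -1.13] op 0.5
shift cm [0.13 0.37 0.58] turn deg [-0.02  0.04  0.14]
```

View pics/side5.png

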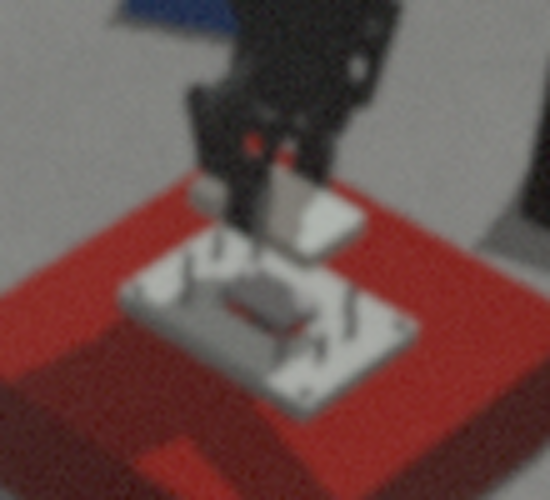

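View pics/top5.png

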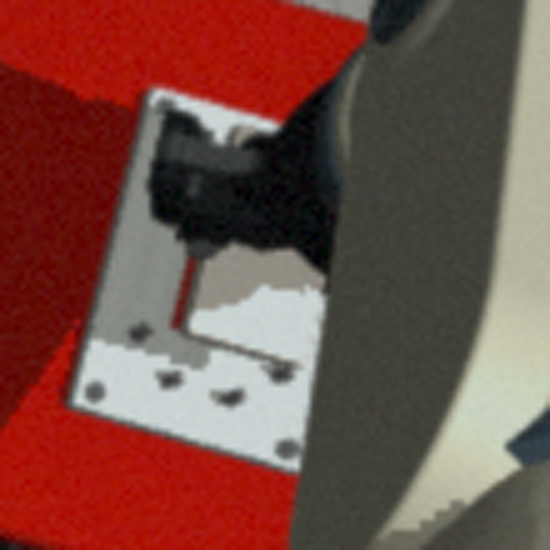

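Side view: the tile sits above the deck, gripped at about crop (270,210), with the platform at (265,305). The arm blocks most of the top view, but the tile's near end edge shows from (187,332) to (298,366). Next I overlay the predicted outlines.

Request:
{"fn": "jog_arm", "kwargs": {
  "series": [
    [[0, 0.3, 1.5, 0, 0, 0, 3.2], [0.1, 0.4, 2.8, 0, 0, 0, 3.2], [0.1, 0.4, 2.8, 0, 0, 0, 3.2], [0.1, 0.4, 2.8, 0, 0, 0, 3.2]]
  ]
}}

```text
clock: 6.9
eef_pos: [512.7, -221.6, 137.7]
tcp_rot: [-3.142, 0.0, -0.267]
contact_force: [-0.3, -0.5, -1.6]
opening: 0.501
```

```bash
cat >> h.py <<'E'
def box(c,yaw,hx,hy,z):
    a=np.array([[hx,hy],[-hx,hy],[-hx,-hy],[hx,-hy]]); R=np.array([[np.cos(yaw),-np.sin(yaw)],[np.sin(yaw),np.cos(yaw)]])
    return np.c_[(R@a.T).T+c,np.full(4,z)]
def over(n,crop,f,polys,fn):
    x,y,w,h=crop; im=r.grab_frame(n)[:,:,::-1]
    o=cv2.resize(im[y:y+h,x:x+w],None,fx=f,fy=f,interpolation=cv2.INTER_CUBIC); cv2.imwrite(fn+"_raw.png",o); o=o.copy()
    for P,col in polys:
        q=((proj(n,P)+.5-[x,y])*f-.5); cv2.polylines(o,[np.round(q*16).astype(np.int32)],True,col,1,cv2.LINE_AA,4)
    cv2.imwrite(fn+".png",o)
E
cat > ov.py <<'E'
import sys
from h import *
s=r.sense(); plan([513,-220.3,131.5],-0.269)
t=s["eef_pos"];yaw=s["tcp_rot"][2]; zb=t[2]-3.5
c0={"top":(513.7,-220.3),"side":(510.6,-220.3)}
for n,cr in (("side",(355,120,100,75)),("top",(446,205,85,75))):
    P=[(box(c0[n],-.269,65,45,102),(0,255,255)),(box(t[:2],yaw,40,22,zb),(255,0,0)),(box(t[:2],yaw,40,22,zb+14),(0,200,0))]
    P.append((box(c0[n],-.269,23,14,112),(255,0,255)))
    over(n,cr,8,P,f"pics/{n}{sys.argv[1]}")
E
python3 ov.py 6
```

```text
clk 6.9 pos [ 512.73 -221.63  137.74] rot [-3.1415e+00  4.0000e-04 -2.6740e-01] F [-0.29 -0.55 -1.61] op 0.501
shift cm [-0.01 -0.14  0.62] turn deg [-0.    0.03  0.09]
```

View pics/side6.png

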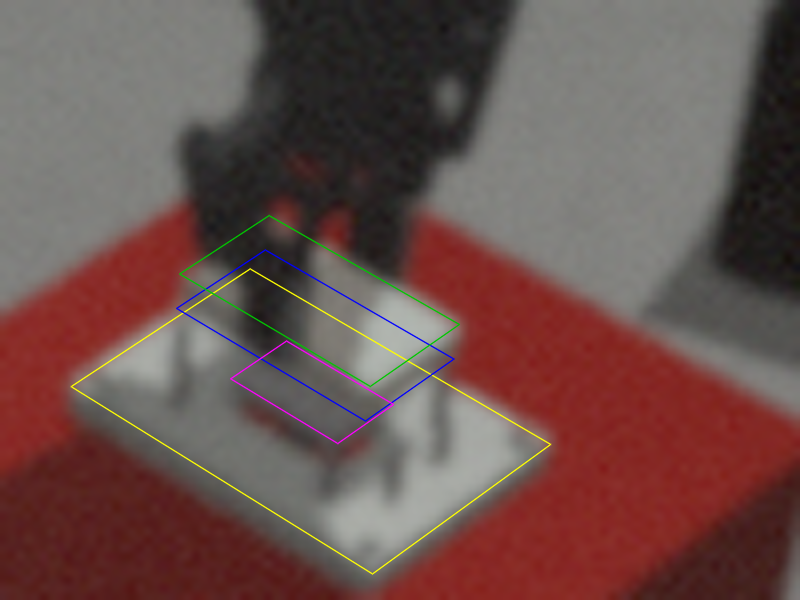

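View pics/top6.png

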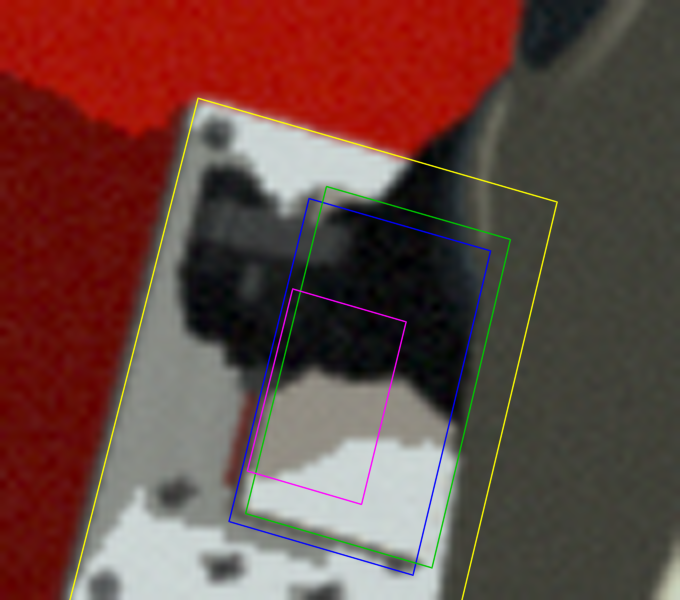

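Run:
```python
import cv2
for n,(x,y,w,h) in {"side":(300,260,200,160),"top":(180,360,300,240)}.items():
    im=cv2.imread(f"pics/{n}6_raw.png"); f=4 if n=="side" else 2.5
    cv2.imwrite(f"pics/{n}6z.png",cv2.resize(im[y:y+h,x:x+w],None,fx=f,fy=f,interpolation=cv2.INTER_CUBIC))
```

```text
(no output)
```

View pics/side6z.png

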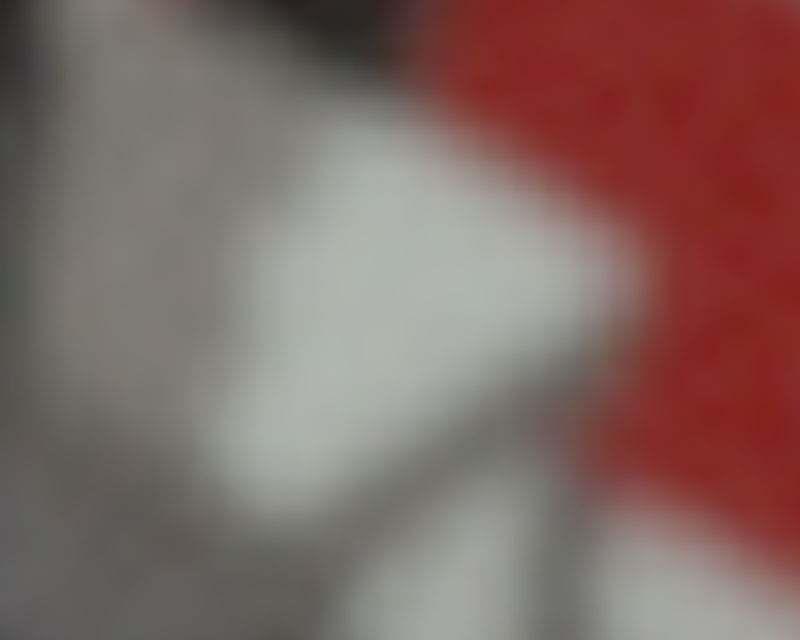

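View pics/top6z.png

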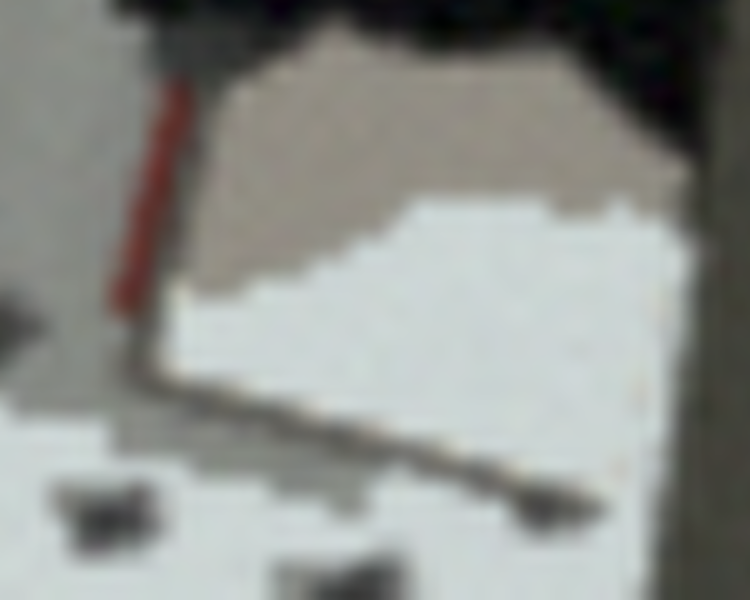

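Run:
```python
from h import *
c=np.array([513.7,-220.3]);yaw=-.269
Rm=np.array([[np.cos(yaw),-np.sin(yaw)],[np.sin(yaw),np.cos(yaw)]])
pins=[(sx*a,sy*b) for a,b in((46,12),(32,28)) for sx in(1,-1) for sy in(1,-1)]
for n,(x,y,w,h) in {"side":(355,145,80,60),"top":(446,210,80,75)}.items():
    f=10 if n=="side" else 8
    im=cv2.imread(f"pics/{n}0.png")
    o=cv2.resize(im[y:y+h,x:x+w],None,fx=f,fy=f,interpolation=cv2.INTER_CUBIC)
    L=[(box(c,yaw,65,45,102),(0,255,255)),(box(c,yaw,23,14,112),(255,0,255))]
    for p in pins:
        q=Rm@p+c; L.append((np.array([[*q,102],[*q,122]]),(0,255,0)))
    for P,col in L:
        q=((proj(n,P)+.5-[x,y])*f-.5); cv2.polylines(o,[np.round(q*16).astype(np.int32)],True,col,1,cv2.LINE_AA,4)
    cv2.imwrite(f"pics/{n}7.png",o)
```

```text
(no output)
```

View pics/side7.png

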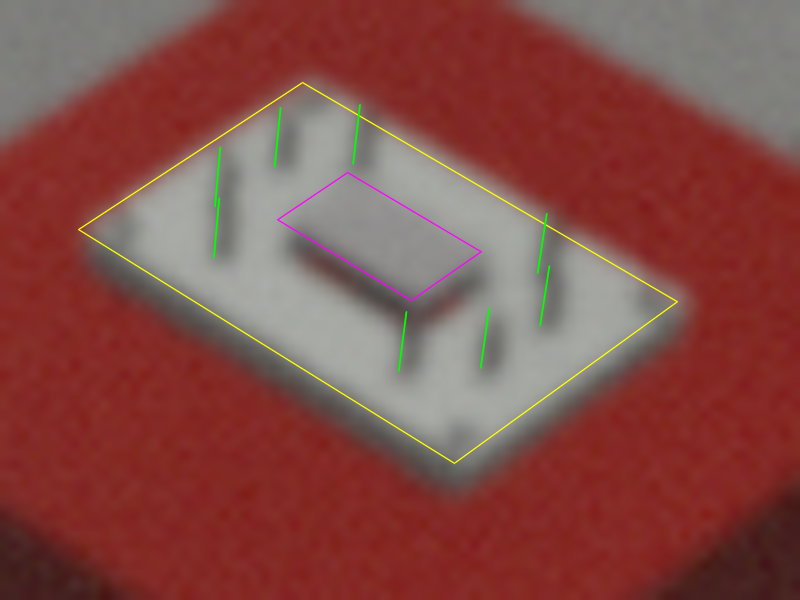

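View pics/top7.png

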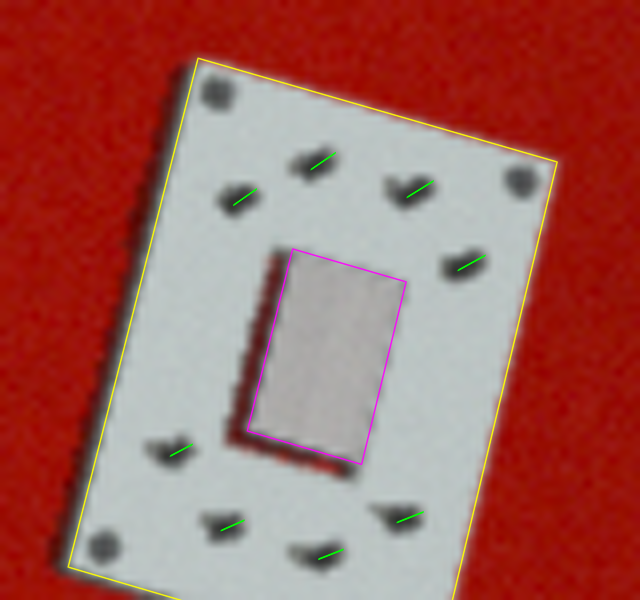

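The top overlay fits the deck, pins and platform within about 0.3 px, so the deck centre is (513.7,-220.3) with yaw -0.269. The side view is offset by about 1 px for both tile and deck, so the two are consistent with each other. The held tile matches its TCP prediction in the top view: corner seen at (246,511), predicted at (246,513).

Request:
{"fn": "jog_arm", "kwargs": {
  "series": [
    [[0, -0.1, 0.6, 0, 0, 0.1, 3.2], [0, -0.1, 0.6, 0, 0, 0.1, 3.2], [0, -0.1, 0.6, 0, 0, 0.1, 3.2], [0, -0.1, 0.6, 0, 0, 0.1, 3.2]]
  ]
}}

```text
clock: 7.5
eef_pos: [513.1, -220.7, 132.0]
tcp_rot: [3.142, -0.0, -0.269]
contact_force: [-0.4, 0.2, -1.0]
opening: 0.5
```

Run:
```python
from h import *
plan([513.5,-220.4,122],-0.269)
```

```text
clk 7.5 pos [ 513.12 -220.71  132.04] rot [ 3.1416e+00 -2.0000e-04 -2.6900e-01] F [-0.41  0.19 -1.03] op 0.5
shift cm [ 0.03 -0.04  1.  ] turn deg [ 0.   -0.01 -0.  ]
```

Request:
{"fn": "jog_arm", "kwargs": {
  "series": [
    [[0, 0, 0.4, 0, 0, 0, 3.2], [0, 0, 0.8, 0, 0, 0, 3.2], [0, 0, 1.1, 0, 0, 0, 3.2], [0, 0, 1.1, 0, 0, 0, 3.2], [0, 0, 1.1, 0, 0, 0, 3.2]]
  ]
}}

```text
clock: 8.12
eef_pos: [513.1, -220.7, 120.9]
tcp_rot: [-3.142, 0.0, -0.269]
contact_force: [-0.4, 0.4, -1.8]
opening: 0.501
```

```bash
python3 ov.py 8
```

```text
clk 8.125 pos [ 513.06 -220.68  120.94] rot [-3.1416  0.     -0.2691] F [-0.43  0.39 -1.75] op 0.501
shift cm [-0.02 -0.04 -1.06] turn deg [-0.  0. -0.]
```

View pics/side8_raw.png

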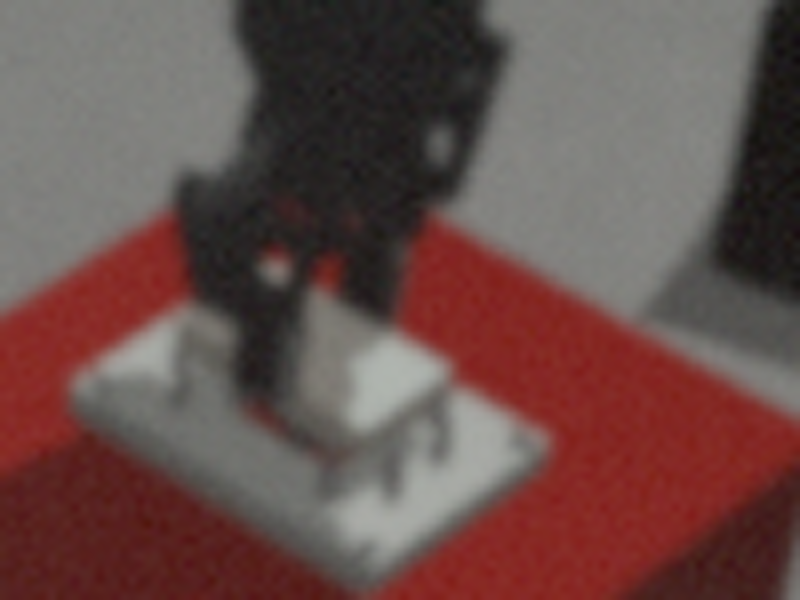

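View pics/top8_raw.png

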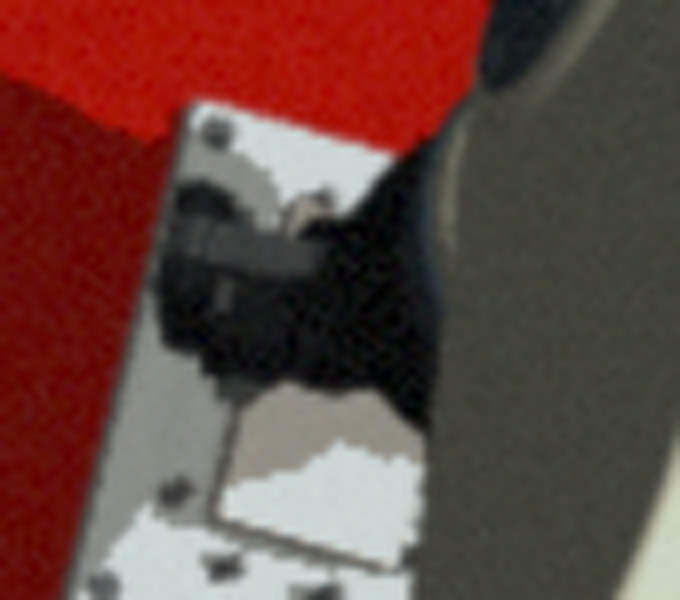

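The tile sits between the pins in both views: near end at top-crop (215,520)–(385,570), with the pins at (222,568) and (320,595) just outside. There is no side force, so I continue down slowly.

Request:
{"fn": "jog_arm", "kwargs": {
  "series": [
    [[0, 0, 0.2, 0, 0, 0, 3.2], [0, 0, 0.4, 0, 0, 0, 3.2], [0, 0, 0.5, 0, 0, 0, 3.2], [0, 0, 0.5, 0, 0, 0, 3.2]]
  ]
}}

```text
clock: 8.72
eef_pos: [513.0, -220.7, 115.8]
tcp_rot: [-3.142, 0.0, -0.269]
contact_force: [0.5, 0.0, -0.7]
opening: 0.506
```

Request:
{"fn": "jog_arm", "kwargs": {
  "series": [
    [[0, 0, 0.05, 0, 0, 0, 3.2], [0, 0, 0.1, 0, 0, 0, 3.2], [0, 0, 0.1, 0, 0, 0, 3.2], [0, 0, 0.1, 0, 0, 0, 3.2]]
  ]
}}

```text
clock: 9.22
eef_pos: [513.1, -220.7, 115.1]
tcp_rot: [3.142, -0.0, -0.269]
contact_force: [-0.1, 0.9, 1.4]
opening: 0.5
```

Request:
{"fn": "jog_arm", "kwargs": {
  "series": [
    [[0, 0, 0.05, 0, 0, 0, 3.2], [0, 0, 0.05, 0, 0, 0, 3.2], [0, 0, 0.05, 0, 0, 0, 3.2], [0, 0, 0.05, 0, 0, 0, 3.2]]
  ]
}}

```text
clock: 9.72
eef_pos: [513.1, -220.7, 114.5]
tcp_rot: [3.142, -0.0, -0.269]
contact_force: [-1.1, 0.4, 1.9]
opening: 0.502
```

Request:
{"fn": "jog_arm", "kwargs": {
  "series": [
    [[0, 0, 0, 0, 0, 0, 4.7], [0, 0, 0, 0, 0, 0, 5.2], [0, 0, 0, 0, 0, 0, 6.2], [0, 0, 0, 0, 0, 0, 6.2], [0, 0, 0, 0, 0, 0, 6.2]]
  ]
}}

```text
clock: 10.35
eef_pos: [513.1, -220.7, 114.4]
tcp_rot: [-3.142, -0.0, -0.269]
contact_force: [1.1, 0.4, 0.0]
opening: 0.718
```

```bash
python3 ov.py 9
```

```text
clk 10.35 pos [ 513.06 -220.69  114.44] rot [-3.1416 -0.     -0.2691] F [1.14 0.36 0.04] op 0.718
shift cm [-0.02 -0.04 -1.71] turn deg [-0.   -0.   -0.01]
```

View pics/side9_raw.png

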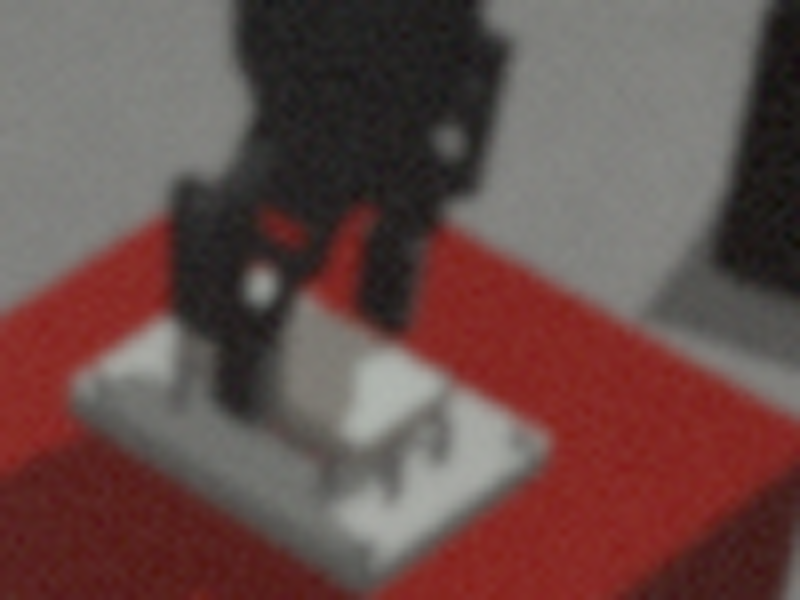

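Released: the fingers are clear of the tile on both sides and the tile rests level at crop (360,390). Next I rise, shut the fingers and look again.

Request:
{"fn": "jog_arm", "kwargs": {
  "series": [
    [[0, 0, -3, 0, 0, 0, 6.2], [0, 0, -6, 0, 0, 0, 6.2], [0, 0, -6, 0, 0, 0, 0], [0, 0, -6, 0, 0, 0, 0], [0, 0, -6, 0, 0, 0, 0]]
  ]
}}

```text
clock: 11.08
eef_pos: [512.3, -220.4, 173.3]
tcp_rot: [-3.141, 0.002, -0.269]
contact_force: [0.0, -0.2, -0.2]
opening: 0.092
```

Request:
{"fn": "jog_arm", "kwargs": {
  "series": [
    [[0, 0, 0, 0, 0, 0, 0], [0, 0, 0, 0, 0, 0, 0], [0, 0, 0, 0, 0, 0, 0]]
  ]
}}

```text
clock: 11.45
eef_pos: [513.0, -220.6, 174.2]
tcp_rot: [-3.142, 0.0, -0.269]
contact_force: [0.1, -0.2, 0.2]
opening: -0.005
```

```bash
cat > ov2.py <<'E'
import sys
from h import *
plan([513.5,-220.4,126],-0.269)
z=float(sys.argv[2])
for n,cr in (("side",(355,120,100,75)),("top",(446,205,85,75))):
    c=(513.7,-220.3)
    over(n,cr,8,[(box(c,-.269,65,45,102),(0,255,255)),(box(c,-.269,40,22,z),(255,0,0)),(box(c,-.269,40,22,z+14),(0,200,0))],f"pics/{n}{sys.argv[1]}")
E
python3 ov2.py 10 112
```

```text
clk 11.45 pos [ 512.99 -220.61  174.25] rot [-3.1415e+00  3.0000e-04 -2.6900e-01] F [ 0.11 -0.22  0.22] op -0.005
shift cm [ 0.04 -0.03  4.82] turn deg [-0.    0.02  0.  ]
```

View pics/side10.png

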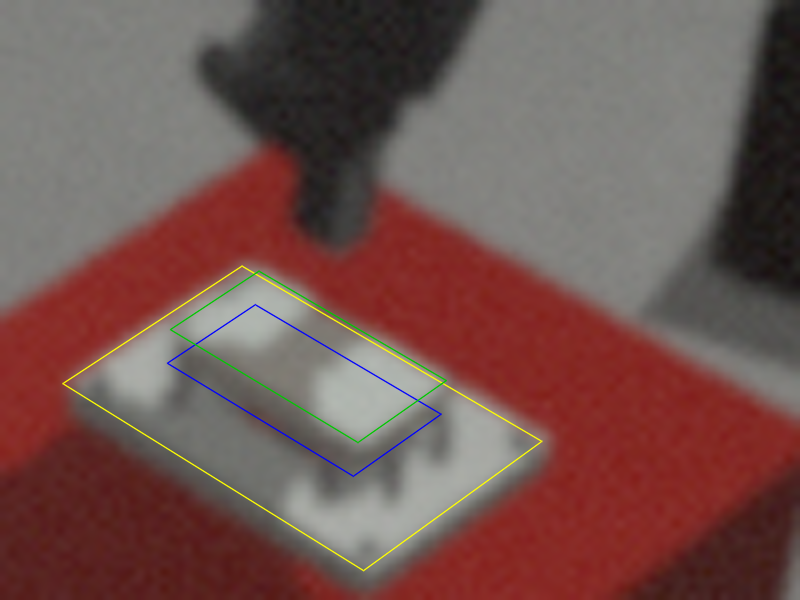

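View pics/top10.png

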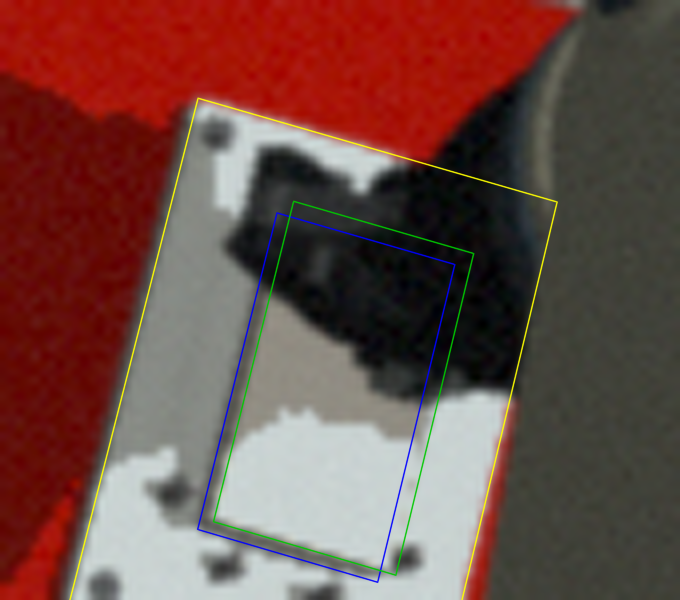

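The tile lies level on the free platform, matching the predicted outline within about 0.5 px in both views. I now bring the shut fingertips down over its centre.

Request:
{"fn": "jog_arm", "kwargs": {
  "series": [
    [[0.04, 0, 2, 0, 0, 0, 0], [0.04, 0, 4, 0, 0, 0, 0], [0.04, 0, 4.5, 0, 0, 0, 0], [0.04, 0, 4.5, 0, 0, 0, 0]]
  ]
}}

```text
clock: 12.05
eef_pos: [513.5, -220.8, 129.5]
tcp_rot: [-3.142, 0.0, -0.269]
contact_force: [0.1, -0.1, 0.7]
opening: 0.002
```

Request:
{"fn": "jog_arm", "kwargs": {
  "series": [
    [[0, 0, 0.2, 0, 0, 0, 0], [0, 0, 0.4, 0, 0, 0, 0], [0, 0, 0.6, 0, 0, 0, 0], [0, 0, 0.6, 0, 0, 0, 0]]
  ]
}}

```text
clock: 12.55
eef_pos: [513.8, -220.9, 123.8]
tcp_rot: [3.141, -0.001, -0.269]
contact_force: [0.3, -0.4, 4.4]
opening: -0.0
```

Request:
{"fn": "jog_arm", "kwargs": {
  "series": [
    [[0, 0, 0.2, 0, 0, 0, 0], [0, 0, 0.4, 0, 0, 0, 0], [0, 0, 0.6, 0, 0, 0, 0], [0, 0, 0.6, 0, 0, 0, 0]]
  ]
}}

```text
clock: 13.05
eef_pos: [513.8, -221.0, 117.5]
tcp_rot: [3.141, -0.001, -0.269]
contact_force: [1.9, -0.3, 4.6]
opening: 0.001
```

Request:
{"fn": "jog_arm", "kwargs": {
  "series": [
    [[0, 0, 0.05, 0, 0, 0, 0], [0, 0, 0.1, 0, 0, 0, 0], [0, 0, 0.1, 0, 0, 0, 0]]
  ]
}}

```text
clock: 13.42
eef_pos: [513.8, -220.9, 116.6]
tcp_rot: [3.141, -0.001, -0.269]
contact_force: [1.0, -1.2, 5.9]
opening: -0.001
```

Request:
{"fn": "jog_arm", "kwargs": {
  "series": [
    [[0, 0, 0.05, 0, 0, 0, 0], [0, 0, 0.05, 0, 0, 0, 0], [0, 0, 0.05, 0, 0, 0, 0]]
  ]
}}

```text
clock: 13.8
eef_pos: [513.8, -220.9, 116.2]
tcp_rot: [3.141, -0.001, -0.269]
contact_force: [0.3, -0.6, 7.2]
opening: 0.002
```

Request:
{"fn": "jog_arm", "kwargs": {
  "series": [
    [[0, 0, 0.03, 0, 0, 0, 0], [0, 0, 0.05, 0, 0, 0, 0], [0, 0, 0.05, 0, 0, 0, 0]]
  ]
}}

```text
clock: 14.18
eef_pos: [513.8, -221.0, 116.1]
tcp_rot: [3.141, -0.001, -0.269]
contact_force: [-0.5, -0.1, 9.9]
opening: -0.004
```

Request:
{"fn": "jog_arm", "kwargs": {
  "series": [
    [[0, 0, 0.03, 0, 0, 0, 0], [0, 0, 0.03, 0, 0, 0, 0], [0, 0, 0.03, 0, 0, 0, 0]]
  ]
}}

```text
clock: 14.55
eef_pos: [513.8, -221.0, 116.1]
tcp_rot: [3.141, -0.001, -0.269]
contact_force: [-1.7, 0.5, 13.5]
opening: 0.002
```

Request:
{"fn": "jog_arm", "kwargs": {
  "series": [
    [[0, 0, 0.02, 0, 0, 0, 0], [0, 0, 0.02, 0, 0, 0, 0], [0, 0, 0.02, 0, 0, 0, 0], [0, 0, 0.02, 0, 0, 0, 0]]
  ]
}}

```text
clock: 15.05
eef_pos: [513.8, -221.0, 116.0]
tcp_rot: [3.141, -0.001, -0.269]
contact_force: [-2.3, 1.1, 15.2]
opening: -0.001
```

```bash
python3 ov2.py 11 102; python3 -c "
from rig import r
print(r.sense()['contact_force'],r.sense()['clock'])"
```

```text
clk 15.05 pos [ 513.84 -220.96  116.02] rot [ 3.1415e+00 -1.0000e-03 -2.6900e-01] F [-2.34  1.15 15.24] op -0.001
shift cm [-0.05 -0.04 -1.  ] turn deg [ 0.01 -0.06 -0.  ]
[-2.72929235  1.717259   15.53844093] 15.15
```

View pics/side11.png

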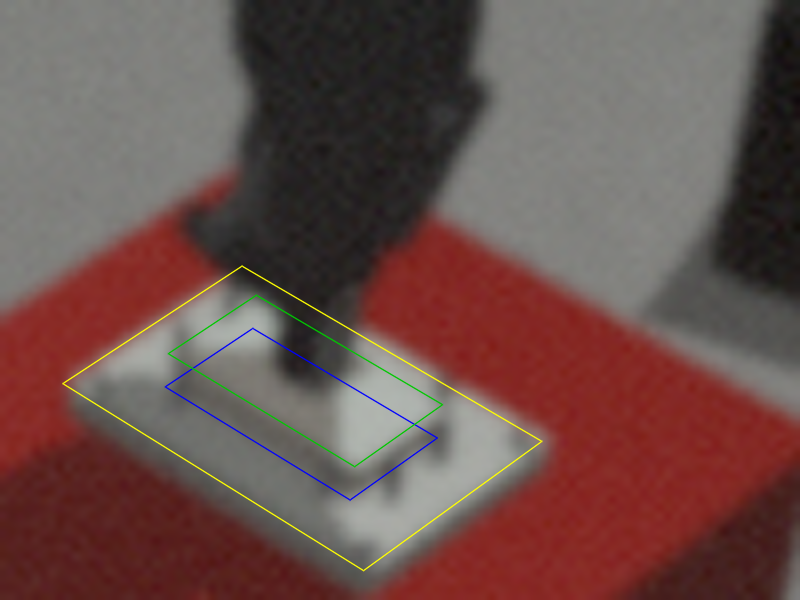

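View pics/top11.png

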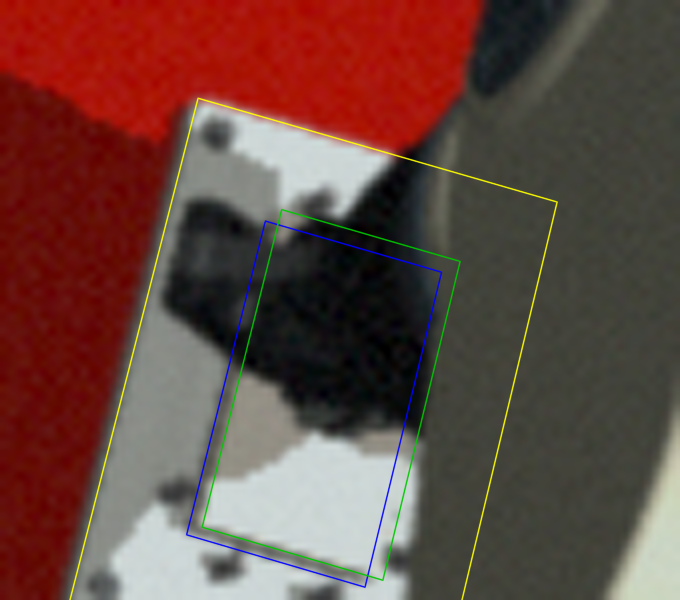

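Request:
{"fn": "jog_arm", "kwargs": {
  "series": [
    [[0, 0, 0, 0, 0, 0, 0], [0, 0, 0, 0, 0, 0, 0], [0, 0, 0, 0, 0, 0, 0], [0, 0, 0, 0, 0, 0, 0]]
  ]
}}

```text
clock: 15.65
eef_pos: [513.9, -221.0, 116.0]
tcp_rot: [3.141, -0.001, -0.269]
contact_force: [-2.8, 1.0, 15.6]
opening: -0.001
```

The push holds steady at 15.6 N and the tip is at z = 116.0 mm, which is deck height 102 plus the 14 mm tile. In both views the tile matches the flush outline, clear of the pins. I hand the job in now.

```bash
python3 -c "
from rig import r
print(r.sign_off())"
```

```text
the job is handed in; nothing more can be done
None
```

The oblong white tile is seated between the pins on the spectrometer and pressed flush on the deck. The arm was still pushing it down when I handed in at 15.65 s of the 58 s allowed. I laid it level on the free platform, let go, then pressed its centre with the shut fingertips. I moved nothing else on purpose, but took no full picture of the bench at the end to confirm that.

**Last checks:**
- **Flush:** the fingertips stopped at z = 116.0 mm, which is the deck's 102 mm plus the tile's 14 mm. A further 0.8 mm of commanded travel only raised the force.
- **Push:** the force held steady at about 15.6 N, with a side force of about 3 N.
- **Position:** the tile matches the predicted flush outline in both views, though the arm hid part of it from the top camera.

**Disagreement:** my first deck estimates from the two cameras differed by about 3 mm. I used the top view, which fitted the pins and deck. Against that estimate the side view was off by about 1 pixel or less for both tile and deck.

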